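# Fit the carrier in the ball polisher and load a ball

### The arm

A 7-joint arm with a two-finger parallel gripper is mounted at the origin on the work surface. World frame = base frame: x ahead of the robot, y to its left, z up, the work surface at z = 0. Lengths are in m, angles in rad, forces in N, time in s.
With the tool pointing down it reaches from about 0.425 to 1.025 m from the base axis. Payload 3.6 kg.
Tool frame: the origin (TCP) lies between the finger pads; the fingertips stand 14 mm ahead of it and the grasp point (between the pads) lies 5 mm behind it; z points along the fingers, y is the line along which they close (so a half turn about z gives the same grasp; the last joint's range is limited). The gripper opens to 85 mm and grips with 20 to 120 N. Pads are 22 mm wide; open, the fingers measure 114 mm over their backs; the gripper's body (76 mm by 85 mm) begins 54 mm behind the grasp point. The pads swing forward as they close: fully open they stand 13 mm farther back than shut.
Start: joints at [-1.306, 0.591, 0.048, 1.609, -0.033, 0.943, -0.034], TCP at [0.255, 0.679, 0.245] pointing down, gripper open.
Joint ranges: [-2.69, 2.69], [-0.47, 2.24], [-1.27, 1.36], [0.19, 2.51], [-1.53, 4.68], [0.08, 2.07], [-3.09, 3.09]. Speed limits (rad/s): [2.57, 2.57, 3.14, 3.14, 3.14, 3.14, 3.14].

### API

Orientations are given as a unit quaternion [x, y, z, w].
In Python, from station import arm, kinematics, sensors, vision, nets gives the robot as it stands. Calls block until the motion is done:
- arm.move_ptp(position, orientation): joint-space move of the TCP to a pose.
- arm.move_l(position, rotation=None, v=0.15): straight line of the TCP; rotation=None keeps the orientation; v is the mean speed in m/s.
- arm.goto_joints(angles): joint-space move.
- arm.command_gripper(opening): finger opening in m; the grip force is fixed at half the most; returns when the fingers have stopped.
- arm.pause(seconds).
- kinematics.ik(position, orientation): joint angles nearest the present ones, or None.
- sensors.observe(): the state.
- vision.camera(name): name is "scene" or "top"; returns the picture (480x640x3 uint8, red, green, blue); there is no depth.
- vision.camera_model(name): a dict with "mtx" (3x3 intrinsics, pixels), "view" (4x4, takes a point from world to camera coordinates). Camera axes: x right, y down, z forward; pixel columns grow to the right and rows downward; lengths in m; the calibration is good to about 2 mm. A picture is of the moment at which its call begins. camera_model takes no time and is no camera call.
A pose or a line that the arm cannot do raises arm.IKError and nothing moves.
- arm.job_done(): hands the job in; it is judged then, once.
Trained networks look in the newest picture that a camera, given by its name, has taken for a name from the list of things; names that differ only in an ending like _2 or _b are one class to them, and where a whole thing is asked for, a point or a joint stands for the part that bears it (a point fixed in the world has none). Each returns a list of dicts, best first, with "p" (0 to 1); they miss things now and then, are a little off and sometimes report something else, mostly with a low value. They report only what shows in the picture. A call takes as long as a camera call.
- nets.silhouettes(thing, camera): "pixels" (480x640 bool, what is visible of it).
- nets.spot_point(thing, camera): "xyz" ([x, y, z] in m, in world coordinates, good to about 4 mm: a listed point, or the origin of a listed thing).
The state is a dict: "time_s": time; "joint_pos": joint angles; "joint_vel": joint speeds; "tau": joint torques, N m; "position": TCP position; "ee_rot": TCP orientation; "wrist_force": force on the tool from outside, world axes, zero at the start; "wrist_torque": the same for the moment, N m; "grip_width": finger opening in m; "gripper_force": force on a finger pad.
Only numpy, scipy, OpenCV 4.12 (cv2) and the standard library are available. Lean on these libraries where they do the work, as an engineer would, in place of code of your own. Each camera call takes 0.05 s, during which the arm holds its last target. There are 200 camera calls.

### The job

Get the pool-ball polisher ready: lower the ball carrier over the spindle in the tub, feel round for the drive pin without ever forcing the carrier down, and leave it fully home and flat on the drive plate. Then take the ball off its rubber ring and put it in any pocket of the fitted carrier, down on the tub floor. Leave the bottle, the chalk, the brush and the tape where they are.

Things in the scene. Friction and masses are not known exactly. Their poses are not given: they have to be found in the camera images.
- seat (a point): Spindle axis at the top face of the polisher's drive plate, where the carrier's underside must come to rest; z up. The drive plate is a flat steel disc, 100 mm across, in the middle of the tub; from it stand the spindle and ONE drive pin: 8 mm thick, round-ended, 14 mm tall above this point, its axis 35.4 mm from the spindle axis. The tub floor is 10 mm below this point.
- spindle_top (a point): Top of the vertical spindle, 64 mm above the seat point: 20 mm thick, the last 7 mm tapered to 12 mm. The motor stopped anywhere, so the drive pin may be at ANY angle round the spindle; no reading gives it (the yaws of these points do not). The gearbox holds spindle, plate and pin; they turn only under about 0.6 N m.
- polisher: The ball polisher, fixed: round grey motor base, 256 mm across and 95 mm high, with an open steel tub on it, about 240 mm across inside, its rim 165 mm above the table, its carpeted floor 100 mm above. Origin under its centre, on the table. It stands on the left or the right of the carrier.
- hub (a point): Loose ball carrier (about 0.45 kg), a wheel with six paddles, standing flat on the table; the point is on its axis half-way up, 27.5 mm above its underside; z up. Its hub is a plain aluminium tube 46 mm across, 55 mm tall, with a 23 mm bore right through. Best held by the hub's upper half, above the paddles.
- flange (a point): Centre of the carrier's underside. Square flange 72 x 72 x 8 mm (sides along this frame's x and y) with four 12 mm pin holes at x = +-25, y = +-25 mm, so 35.4 mm from the axis and 90 degrees apart; the drive pin may enter any of them. Six paddles, 6 mm thick, 18 mm high, reach 106 mm from the axis at 0, 60, 120.. degrees from x; pockets lie between, centred at 30, 90.. degrees, 80 mm out.
- ball_center (a point): The pool ball to load: 57.2 mm across, 0.17 kg; the point is its centre. It stands on a low fixed rubber ring (52 mm across, 8 mm high) at the far left or far right of the table, centre about 30 mm above the table. Lying on the tub floor its centre is 18.6 mm above the seat point.
- polish: Bystander: bottle, 60 mm across, 130 mm tall, on the table on the side opposite the ball; origin under its centre.
- brush: Bystander: brush lying on the table beyond the work.
- tape: Bystander: roll of tape, 90 mm across, 24 mm high, lying flat.
- chalk: Bystander: cube of cue chalk, 22 mm, on the table beyond the work; origin under its centre.

How it is judged:
On the way, in this order (a step that is already met when the one before it is completed fails the run):
1. the carrier is fully home: over spindle and pin, flat on the drive plate (horizontal distance between hub and seat below 0.004 m and z of hub in the frame of seat below 0.03 m and angle between hub's own z axis and vertical below 0.05 rad), for 0.2 s.
2. the ball is down in a pocket of the fitted carrier (horizontal distance between ball_center and seat below 0.1 m and z of ball_center in the frame of seat below 0.026 m), for 0.2 s.
At the end, for the whole second after the job is handed in: Carrier on the drive plate: within 4 mm of the spindle axis, underside within 2.5 mm of the plate, level within 3 degrees. Ball between two paddles: centre at most 26 mm above the plate and under 100 mm from the spindle axis. Both released and at rest (all of step 1 and all of step 2 and linear speed of ball below 0.05 m/s and linear speed of carrier below 0.03 m/s); the robot touches nothing.
It fails at once if the carrier is forced: pressed against the polisher with more than 50 N in all (contact force between carrier and polisher above 50 N).
It fails at once if the bottle, chalk, brush or tape is moved by more than 30 mm (distance of any of polish, chalk, brush, tape from where it was at the start of the episode above 0.03 m).
It also fails if it takes over 72 s, if anything falls off the work surface, if the arm or the gripper's body presses on something with over 40 N, if the wrist force passes 120 N, or if a joint passes its speed limit or range.

## Working session

There is one attempt and no reset: what is moved stays moved. The work goes in short steps, each a Python script; the robot and the scene stay as the last script left them, time stands still between calls to the robot, and variables do not carry over. Pictures are saved under pics/ and viewed, at most 10 in all, crops included, and the job is handed in when it is done.

```bash
ls; mkdir -p pics
cat > a.py <<'E'
from station import arm, kinematics, sensors, vision, nets
import numpy as np, cv2
for c in ("scene","top"):
    im=vision.camera(c); cv2.imwrite(f"pics/{c}0.png",im[:,:,::-1])
    print(c,np.round(np.linalg.inv(vision.camera_model(c)["view"]),3).tolist())
    for t in ["seat","spindle_top","polisher","hub","flange","ball_center","polish","brush","tape","chalk"]:
        print(c,t,[(np.round(d["xyz"],4).tolist(),round(d["p"],2)) for d in nets.spot_point(t,c)[:2]])
s=sensors.observe(); print(s)
E
python3 a.py
```

```text
pics
scene [[0.441, 0.71, -0.549, 1.264], [0.897, -0.359, 0.256, -0.308], [-0.015, -0.606, -0.796, 1.053], [0.0, 0.0, 0.0, 1.0]]
scene seat [([0.5628, 0.1957, 0.1083], 0.65)]
scene spindle_top [([0.5604, 0.2031, 0.1771], 0.56)]
scene polisher [([0.5628, 0.1962, -0.0018], 0.84)]
scene hub [([0.5646, 0.2022, 0.176], 0.68), ([0.5824, -0.1415, 0.032], 0.57)]
scene flange [([0.5853, -0.1461, -0.0051], 0.57)]
scene ball_center [([0.5302, 0.4285, 0.0273], 0.87)]
scene polish [([0.5458, -0.4334, 0.0032], 0.6)]
scene brush [([0.7583, -0.1897, -0.001], 0.86)]
scene tape [([0.7664, 0.1969, 0.0001], 0.88), ([0.5311, 0.4266, 0.026], 0.5)]
scene chalk [([0.5622, 0.1946, -0.0008], 0.49)]
top [[-0.029, -0.981, 0.194, 0.389], [-0.999, 0.031, 0.009, 0.002], [-0.015, -0.194, -0.981, 1.377], [0.0, 0.0, 0.0, 1.0]]
top seat [([0.5606, 0.1966, 0.1159], 0.66)]
top spindle_top [([0.5817, -0.1456, 0.0277], 0.62), ([0.5627, 0.195, 0.174], 0.6)]
top polisher [([0.5616, 0.2046, -0.0001], 0.65)]
top hub []
top flange [([0.5836, -0.1447, 0.0009], 0.91)]
top ball_center [([0.527, 0.4348, 0.0321], 0.6)]
top polish [
[... 226 characters left out ...]
t_pos': array([-1.30547556,  0.59116304,  0.04842083,  1.60846844, -0.03330931,
        0.94268525, -0.03368406]), 'joint_vel': array([-0.0001883 , -0.00119276, -0.00020413,  0.00073477,  0.00125096,
        0.00028131, -0.00186388]), 'tau': array([ 1.00304052e-03, -5.48666883e+01,  1.54615413e+00, -1.98535466e+01,
        9.35010990e-03,  1.68377264e-03, -6.48727791e-06]), 'position': array([0.2546135 , 0.67884972, 0.24534153]), 'ee_rot': array([1.78436142e-01, 9.83951493e-01, 3.90041604e-05, 1.94793376e-05]), 'wrist_force': array([-0.57242281,  0.36190185,  0.28385571]), 'wrist_torque': array([ 0.02857699, -0.02304584,  0.02154558]), 'gripper_force': 0.0, 'grip_width': 0.08587521038526003}
```

View pics/top0.png

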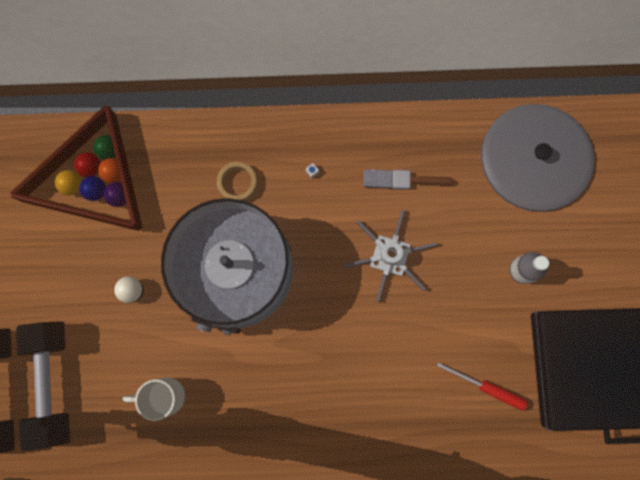

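View pics/scene0.png

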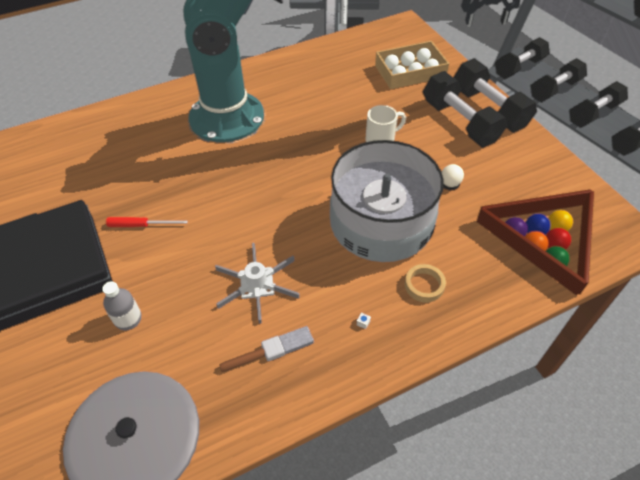

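The top view shows the spindle at about (227,262), the pin at about (224,248), the carrier at about (391,255), and the ball at (128,290). The scene view shows the pin at about (396,202). I'll rectify both views onto world planes to measure more precisely.

```bash
cat > rect.py <<'E'
from station import vision
import numpy as np, cv2
def rect(im,cam,cx,cy,z,half,n=300):
    """metric view of world plane z: col = -y (left of picture = +y), row = -x"""
    m=vision.camera_model(cam); P=np.array(m["mtx"])@np.array(m["view"])[:3]
    H=P[:,[0,1]]; H=np.c_[P[:,0],P[:,1],P[:,2]*z+P[:,3]]
    s=2*half/n; A=np.array([[0,-s,cx+half],[-s,0,cy+half],[0,0,1]])
    return cv2.warpPerspective(im,H@A,(n,n),flags=cv2.INTER_CUBIC|cv2.WARP_INVERSE_MAP)
def proj(cam,p):
    m=vision.camera_model(cam); q=np.array(m["mtx"])@(np.array(m["view"])@np.r_[p,1])[:3]; return q[:2]/q[2]
def tri(uv):
    """uv: {cam:(u,v)} -> xyz"""
    R=[]
    for c,(u,v) in uv.items():
        m=vision.camera_model(c); P=np.array(m["mtx"])@np.array(m["view"])[:3]
        R+= [u*P[2]-P[0], v*P[2]-P[1]]
    R=np.array(R); return np.linalg.lstsq(R[:,:3],-R[:,3],rcond=None)[0]
E
python3 - <<'E'
from rect import *
T={c:cv2.imread(f"pics/{c}0.png") for c in("top","scene")}
rows=[]
for c in T:
    ps=[rect(T[c],c,.583,-.1445,.008,.12),rect(T[c],c,.583,-.1445,.055,.045),rect(T[c],c,.562,.198,.124,.06)]
    for p,h in zip(ps,(.12,.045,.06)):
        cv2.line(p,(150,0),(150,8),(0,255,0),1);cv2.line(p,(0,150),(8,150),(0,255,0),1)
    rows.append(np.hstack([cv2.resize(p,(265,290)) if 0 else cv2.resize(p,(266,266)) for p in ps]))
cv2.imwrite("pics/rect.png",np.vstack(rows))
E
```

```text
(no output)
```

View pics/rect.png

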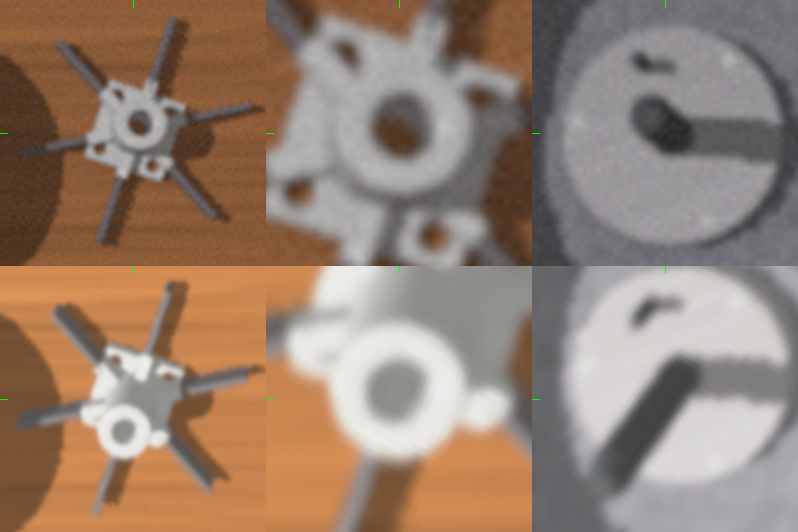

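Both views put the hub at about (0.586, -0.145), with the flange yaw near -18.5°. The pin is at about 21° from the spindle, and its radius of 35.1 mm checks out. Next I'll refine the spindle tip and the ball.

Run:
```python
from rect import *
from station import nets
T={c:vision.camera(c)[:,:,::-1].copy() for c in("top","scene")}
uv={}
for c in T:
    d=nets.silhouettes("ball_center",c)
    for k in d[:2]:
        ys,xs=np.nonzero(k["pixels"]); print(c,k["p"],len(xs),xs.mean(),ys.mean())
    ys,xs=np.nonzero(d[0]["pixels"]); uv[c]=(xs.mean(),ys.mean())
print("ball",tri(uv))
rows=[]
for c in T:
    ps=[rect(T[c],c,.562,.198,.174,.03),rect(T[c],c,.562,.198,.124,.05)]
    for p in ps:
        cv2.line(p,(150,0),(150,8),(0,255,0),1);cv2.line(p,(0,150),(8,150),(0,255,0),1)
        p[:]=np.clip(p.astype(float)*1.3,0,255)
    rows.append(np.hstack(ps))
cv2.imwrite("pics/spin.png",np.vstack(rows))
```

```text
top 0.27 1805 390.62271468144047 255.63822714681442
scene 0.7 11372 384.3678332747098 199.46368272951108
scene 0.56 369 451.79945799457994 175.96747967479675
ball [ 0.61301714 -0.02394662  0.2862448 ]
```

View pics/spin.png

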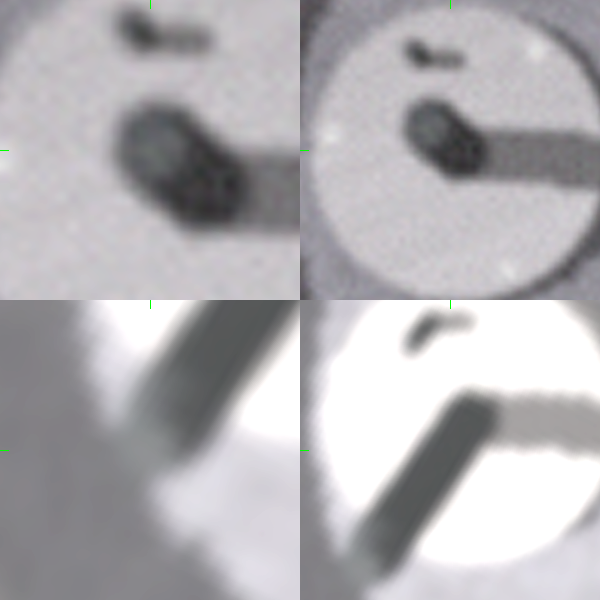

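```bash
cat > h.py <<'E'
from rect import *
from station import arm, kinematics, sensors, nets
def q(deg): a=np.radians(deg)/2; return [np.cos(a),np.sin(a),0,0]
def ob(): return sensors.observe()
def show(t=""):
    s=ob(); print(t,round(s["time_s"],2),np.round(s["position"],4),"F",np.round(s["wrist_force"],1),"M",np.round(s["wrist_torque"],2),"w",round(s["grip_width"],4),"gf",round(s["gripper_force"],0)); return s
HUB=np.array([.586,-.1452]); SP=np.array([.5628,.1967]); PIN=21.2; YAW0=-18.5
E
python3 - <<'E'
from h import *
print("ball",tri({"top":(128,290),"scene":(451.8,176)}))
for a in range(0,360,30):
    r=[]
    for p in ([*HUB,.04],[*SP,.2]):
        j=kinematics.ik(p,q(a)); r.append(None if j is None else np.round(j[[0,4,6]],2))
    print(a,r)
E
```

```text
ball [0.52392124 0.43024078 0.02639718]
0 [array([-0.16, -0.74, -0.7 ]), array([-0.92, -0.56, -1.43])]
30 [array([-0.09, -0.6 , -0.32]), array([-0.85, -0.47, -1.  ])]
60 [array([-0.02, -0.45,  0.07]), array([-0.77, -0.38, -0.56])]
90 [array([ 0.04, -0.29,  0.44]), array([-0.69, -0.29, -0.13])]
120 [array([ 0.11, -0.14,  0.82]), array([-0.61, -0.2 ,  0.31])]
150 [array([0.18, 0.02, 1.2 ]), array([-0.52, -0.11,  0.74])]
180 [array([0.24, 0.18, 1.57]), array([-0.44, -0.03,  1.18])]
210 [array([0.31, 0.32, 1.96]), array([-0.32,  0.09,  1.6 ])]
240 [array([0.38, 0.46, 2.35]), array([-0.22,  0.19,  2.02])]
270 [array([0.47, 0.62, 2.74]), array([-0.12,  0.28,  2.45])]
300 [array([-0.51, -1.34, -1.25]), array([-0.02,  0.38,  2.88])]
330 [array([-0.35, -1.07, -0.94]), array([-1.13, -0.91, -1.6 ])]
```

Run:
```python
from h import *
arm.move_ptp([.45,.2,.33],q(150)); show()
arm.move_ptp([*HUB,.13],q(180)); show()
arm.move_l([*HUB,.040],v=.12); show("down")
arm.command_gripper(.0); show("sq1")
arm.command_gripper(.06); arm.move_l([*HUB,.075],v=.15)
arm.move_ptp([*HUB,.075],q(90)); arm.move_l([*HUB,.040],v=.12)
arm.command_gripper(.0); show("sq2")
arm.move_l([*HUB,.06],v=.06); arm.pause(.2); show("lift")
cv2.imwrite("pics/g.png",np.hstack([rect(vision.camera(c)[:,:,::-1].copy(),c,*HUB,.028,.13,380) for c in("top","scene")]))
```

```text
3.2 [0.4499 0.2016 0.3299] F [-0.  -0.3 -0.2] M [-0.02 -0.    0.01] w 0.0854 gf 0.0
 4.76 [ 0.5867 -0.1436  0.1302] F [-0.4  0.   0.2] M [-0.01  0.02  0.02] w 0.0853 gf 0.0
down 5.66 [ 0.5865 -0.1453  0.0406] F [-1.   0.   0.2] M [ 0.01 -0.    0.  ] w 0.0854 gf 0.0
sq1 6.12 [ 0.5865 -0.1451  0.0409] F [-0.7  0.5  5.2] M [0.16 0.15 0.01] w 0.0435 gf 63.0
sq2 8.55 [ 0.5858 -0.1456  0.0409] F [-2.6 -0.6  4.8] M [ 0.    0.55 -0.03] w 0.0447 gf 61.0
lift 9.23 [ 0.5858 -0.145   0.0597] F [-0.5 -0.6 -5.6] M [-0.04 -0.    0.08] w 0.0451 gf 62.0
```

View pics/g.png

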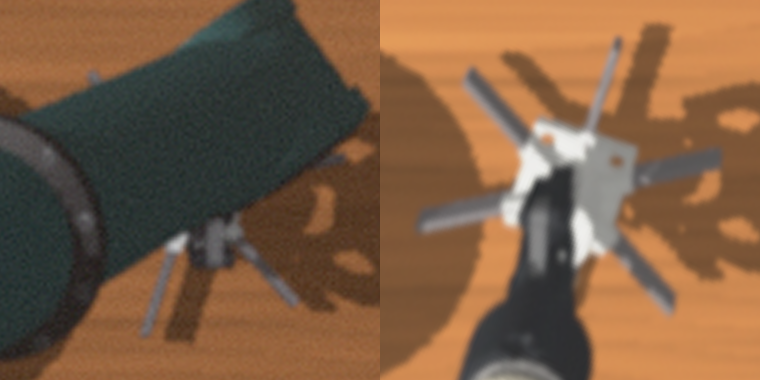

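The carrier is held level, at a yaw of about -18°. Now I'll carry it over the spindle and lower it by feel.

```bash
cat >> h.py <<'E'
OFF=.041
def down(p,z1,base,yaw=None,step=.004,v=.03,lim=8,gain=1e-4,latlim=4):
    """lower in small steps to TCP z1; shift sideways with the side force; stop on upward force"""
    p=np.array(p,float)
    while p[2]>z1+1e-5:
        p[2]=max(z1,p[2]-step); arm.move_l(p,v=v)
        f=ob()["wrist_force"]-base
        if np.hypot(*f[:2])>latlim: p[:2]+=np.clip(f[:2]*gain,-.0008,.0008)
        if f[2]>lim or np.hypot(*f[:2])>25: return p,f,True
    return p,f,False
E
python3 - <<'E'
from h import *
arm.move_l([*HUB,.245],v=.25)
arm.move_l([*SP,.245],rotation=q(84.3),v=.2); arm.pause(.3)
s=show("above"); base=s["wrist_force"]; np.save("base.npy",base)
p,f,hit=down([*SP,.222],.200,base,v=.06); print(p,f,hit); show()
if not hit:
    p,f,hit=down(p,.172,base); print(p,f,hit); show()
E
```

```text
above 12.39 [0.5629 0.1962 0.2451] F [ 0.1 -0.6 -5.5] M [-0.01  0.06  0.04] w 0.0444 gf 62.0
[0.5628 0.1967 0.2   ] [-0.73342583  2.25048247 -0.95009435] False
 14.24 [0.5626 0.197  0.1997] F [-0.6  1.7 -6.5] M [ 0.49  0.13 -0.03] w 0.0451 gf 62.0
[0.56271253 0.19711582 0.172     ] [-0.98744498  3.74353688 -1.37067859] False
 16.23 [0.5626 0.1972 0.1717] F [-0.9  3.2 -6.9] M [ 0.69  0.16 -0.06] w 0.0445 gf 62.0
```

Run:
```python
from h import *
base=np.load("base.npy")
p,f,hit=down([.5626,.1976,.172],.153,base,step=.0015,v=.03,lim=6,latlim=3); print(p,f,hit); s=show()
cv2.imwrite("pics/d.png",np.hstack([rect(vision.camera(c)[:,:,::-1].copy(),c,*SP,s["position"][2]-.041+.012,.13,380) for c in("top","scene")]))
```

```text
[0.5626 0.1976 0.153 ] [-0.22151503  1.35301391  0.41862368] False
 19.48 [0.5626 0.1976 0.1529] F [-0.1  0.8 -5.1] M [0.19 0.09 0.06] w 0.045 gf 62.0
```

Run:
```python
from h import *
base=np.load("base.npy")
p,f,hit=down([.5626,.1976,.153],.147,base,step=.0007,v=.03,lim=4,latlim=3); print(p,f,hit); show()
arm.command_gripper(.07); show("open")
arm.move_l([p[0],p[1],.25],v=.15); show("up")
arm.move_ptp([.524,.430,.25],q(90)); show()
cs=("top","scene")
cv2.imwrite("pics/e.png",np.hstack([rect(vision.camera(c)[:,:,::-1].copy(),c,*SP,.128,.13,380) for c in cs]))
for c in cs:
  for t in("hub","flange","ball_center"): print(c,t,[(np.round(d["xyz"],4).tolist(),round(d["p"],2)) for d in nets.spot_point(t,c)[:2]])
```

```text
[0.56226554 0.19783607 0.1502    ] [-3.34458028  2.36070551 10.37139294] True
 20.57 [0.5627 0.1977 0.1509] F [-3.2  1.8  4.9] M [0.33 0.72 0.  ] w 0.0448 gf 63.0
open 20.94 [0.5631 0.1972 0.1503] F [-0.7 -0.5 -0.6] M [-0.03 -0.06  0.05] w 0.0701 gf 0.0
up 21.76 [0.5615 0.198  0.2493] F [-0.6  0.5  0. ] M [-0.04 -0.01  0.01] w 0.0699 gf 0.0
 22.69 [0.525  0.4269 0.2501] F [ 0.4 -0.5  0.7] M [-0.01 -0.   -0.08] w 0.0701 gf 0.0
top hub [([0.5615, 0.1984, 0.1377], 0.67)]
top flange [([0.5623, 0.2005, 0.1106], 0.98), ([0.5611, 0.1981, 0.1128], 0.61)]
top ball_center [([0.524, 0.4322, 0.0311], 0.97), ([0.7854, 0.0234, 0.0033], 0.64)]
scene hub [([0.5607, 0.1973, 0.14], 0.67)]
scene flange [([0.5644, 0.1974, 0.1068], 0.93), ([0.5634, 0.2055, 0.1743], 0.28)]
scene ball_center [([0.5306, 0.4268, 0.0266], 0.73)]
```

View pics/e.png

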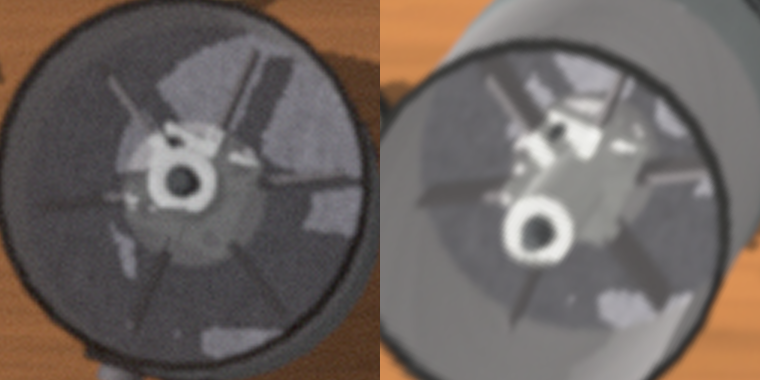

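The carrier is home: the hub is at z of about 0.139 and the paddles are flat between the tub walls. Next is the ball.

Run:
```python
from h import *
arm.command_gripper(.085)
B=[.5265,.430]
arm.move_l([*B,.10],v=.25); arm.move_l([*B,.031],v=.1); show("at ball")
arm.command_gripper(0); show("grip")
arm.move_l([*B,.10],v=.15); show("lift")
arm.move_l([*B,.26],v=.3); s=show()
cv2.imwrite("pics/f.png",np.hstack([cv2.resize(vision.camera(c)[a:b,d:e,::-1],(390,390)) for c,a,b,d,e in(("top",180,360,60,240),("scene",50,230,380,560))]))
```

```text
at ball 24.98 [0.527  0.4299 0.0312] F [ 0.  -0.1  0.2] M [ 0.03 -0.07 -0.01] w 0.085 gf 0.0
grip 25.37 [0.5247 0.4304 0.0323] F [-5.  -1.3  8.6] M [-0.12  1.    0.03] w 0.0545 gf 61.0
lift 25.98 [0.526  0.4301 0.0997] F [-0.7 -0.3 -1.4] M [-0.02  0.02  0.01] w 0.0544 gf 63.0
 26.66 [0.5249 0.4298 0.2578] F [-0.6  0.6 -1.3] M [-0.05  0.03 -0.04] w 0.0546 gf 64.0
```

View pics/f.png

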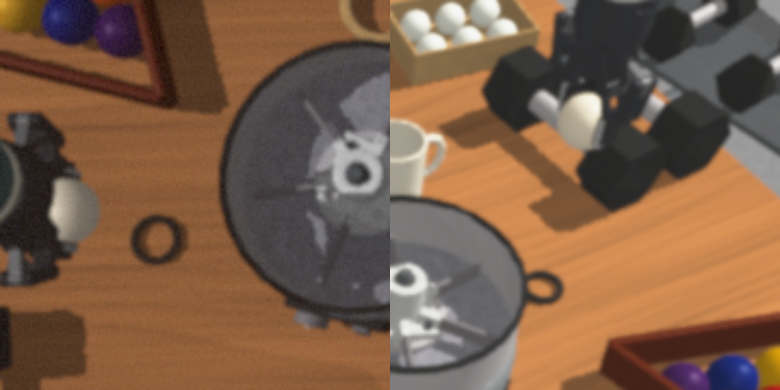

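The ball is held and the rubber ring is empty. I'll place it in the pocket at 66°.

Run:
```python
from h import *
b=ob()["wrist_force"]; th=66
P=np.array([.5622,.1975])+.078*np.array([np.cos(np.radians(th)),np.sin(np.radians(th))]); print(P)
arm.move_l([*P,.26],rotation=q(th),v=.2); arm.pause(.2); show("above")
arm.move_l([*P,.18],v=.12)
p,f,hit=down([*P,.18],.148,b,step=.004,v=.05,lim=5,gain=0); print(p,f,hit); show()
if not hit:
    arm.command_gripper(.072); show("open")
    arm.move_l([*P,.27],v=.2); arm.move_ptp([.40,.45,.33],q(120)); show("clear")
    cs=("top","scene")
    cv2.imwrite("pics/p.png",np.hstack([rect(vision.camera(c)[:,:,::-1].copy(),c,*SP,.128,.13,380) for c in cs]))
    for c in cs:
        for t in("hub","ball_center","polish","tape","chalk","brush"): print(c,t,[(np.round(d["xyz"],4).tolist(),round(d["p"],2)) for d in nets.spot_point(t,c)[:1]])
```

```text
[0.59392546 0.26875655]
above 27.98 [0.5934 0.2705 0.2597] F [ 0.6  0.6 -2.4] M [ 0.02 -0.02  0.02] w 0.0545 gf 63.0
[0.59392546 0.26875655 0.148     ] [ 0.03562326 -0.23458354  0.42559179] False
 30.8 [0.5937 0.2687 0.1476] F [-0.3 -0.7 -1.9] M [0.02 0.01 0.02] w 0.0545 gf 63.0
open 31.12 [0.5943 0.2688 0.1484] F [-0.3  0.   0.3] M [ 0.    0.   -0.01] w 0.0721 gf 0.0
clear 32.93 [0.4012 0.4484 0.3296] F [ 0.5 -0.5  0.5] M [-0.03 -0.03 -0.  ] w 0.0723 gf 0.0
top hub [([0.5609, 0.197, 0.1358], 0.79)]
top ball_center [([0.5965, 0.2705, 0.1302], 0.62)]
top polish [([0.5405, -0.433, -0.0039], 0.56)]
top tape [([0.7635, 0.1934, -0.0038], 0.94)]
top chalk [([0.7844, 0.0257, 0.002], 0.46)]
top brush [([0.755, -0.1944, 0.0012], 0.84)]
scene hub [([0.5594, 0.2023, 0.14], 0.93)]
scene ball_center [([0.6017, 0.2687, 0.1271], 0.91)]
scene polish [([0.5468, -0.4332, -0.0045], 0.93)]
scene tape [([0.7664, 0.1948, 0.0028], 0.69)]
scene chalk [([0.7884, 0.0273, -0.0014], 0.63)]
scene brush [([0.7573, -0.1901, -0.0005], 0.73)]
```

View pics/p.png

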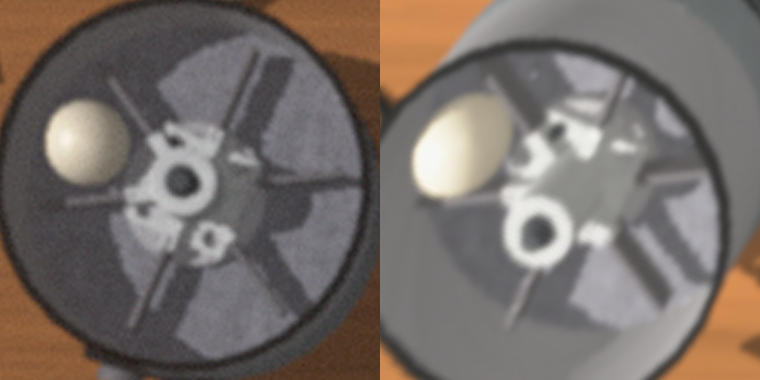

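The ball sits between two paddles on the tub floor at z of about 0.129, roughly 81 mm from the axis. The carrier is home, and nothing else has moved.

```bash
python3 -c "
from station import arm
arm.pause(.5); print(arm.job_done())"
```

```text
the job is handed in; nothing more can be done
None
```

The carrier is fully home on the drive plate, the ball is down in a pocket on the tub floor, the bottle, chalk, brush and tape are where they were, and the job is handed in after about 33 s of the 72 s; no verdict came back.

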